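Leak-check a gas line's union with a hand-held detector, then hang the detector up

ROBOT

A 6-joint arm with a two-finger parallel gripper is mounted at the origin on a cart in front of the work surface, level with it; the furniture and walls round the work are solid. World frame = base frame: x ahead of the robot, y to its left, z up, the work surface at z = 0. Lengths are in mm, angles in rad, forces in N, time in s.
With the tool pointing down it reaches from about 400 to 925 mm from the base axis. Payload 12.5 kg.
Tool frame: the origin (TCP) lies midway between the tips of the shut fingers; the grasp point (between the pads) lies env.grasp_offset behind it (env.grasp_offset is the distance from the TCP to the grasp point, in mm); z points along the fingers, y is the line along which they close (so a half turn about z gives the same grasp; the last joint's range is limited). The gripper opens to 95 mm and grips with 3 to 60 N. Pads are 20 mm wide; open, the fingers measure 119 mm over their backs; the gripper's body (75 mm by 180 mm) begins 59 mm behind the grasp point.
Start: joints at [1.093, 0.491, 1.559, -0, 1.092, -0.106], TCP at [227.043, 582.321, 214.661] pointing down, gripper open.
Joint ranges: [-3.1, 3.1], [-0.84, 2.19], [0.05, 2.79], [-1.13, 4.28], [0.06, 2.93], [-2.69, 2.69]. Speed limits (rad/s): [2.22, 2.22, 2.79, 3.14, 3.14, 3.14].

INTERFACE

Orientations are given as [roll, pitch, yaw] about the fixed x, y, z axes, in that order (R = Rz(yaw) Ry(pitch) Rx(roll)).
In Python, from rig import monitor, vision, env, spotter gives the robot as it stands. The module is installed in compiled form; this text tells all that it offers.
- The arm moves only by the tool carry_out, never from a script. Its arguments are lists of equal length, an entry for each row: "delta_rot": the turn, a rotation vector about the tool's x, y, z each as a share of 30 degrees, from -1 to 1, a list of three; "translation": the shift along the tool's x, y, z each as a share of 250 mm, from -1 to 1, a list of three; "grip": the closure, from 0 (fully open) to 1 (shut). A call has 1 to 12 rows; each row shifts and turns the commanded pose from where the row before left it, along the tool's axes as they then stand; what a row does not reach is not made up. A row lasts 1/10 s, in which the tool goes at most 50 mm and 8.59 degrees, less where a joint would pass 70% of its speed; a pose out of reach is approached as far as the arm can. A call with a number of a shift or a turn outside -1 to 1 is refused whole. A call with a gripper value outside its range is refused whole. The fingers move at their own pace and stop on an object; "newtons" is the grip in N (left out, the last holds). Time passes only in rows, so rows that do not move let the fingers close. It gives the time, the measured TCP pose, the force, the opening and the grip force at its end, in the units of the state.
- monitor.get_state(): the state, without advancing time (a new reading comes with each control period).
- vision.get_image(name): name is "scene" or "top"; returns a dict with "img" (480x640x3 uint8, red, green, blue), "depth" (480x640 float32, mm along the optical axis (not along the pixel's ray), 0 where there is no reading), "fov_y" (degrees; the focal length in pixels is half the picture's height over the tangent of half this angle, whatever the lens; pixels are square), "cx", "cy" (the principal point, pixels), "pose" (4x4, takes a point from camera to world coordinates). Camera axes: x right, y down, z forward; pixel columns grow to the right and rows downward; lengths in mm; the calibration is good to about 2 mm. A picture is of the moment at which its call begins.
- env.finish_job(): hands the job in; it is judged then, once.
Trained networks look in a picture, given as the dict that the camera call returned (one of the last four; its "shot" number tells which), for a name from the list of things; names that differ only in an ending like _2 or _b are one class to them, and where a whole thing is asked for, a point or a joint stands for the part that bears it (a point fixed in the world has none). Each returns a list of dicts, best first, with "p" (0 to 1); they miss things now and then, are a little off and sometimes report something else, mostly with a low value. They report only what shows in the picture. A call takes as long as a camera call.
- spotter.spot_in(picture, label): "box" ([left, top, right, bottom] in pixels, round what is visible of it).
- spotter.regions_of(picture, label): "mask" (480x640 bool, what is visible of it) and "box" ([left, top, right, bottom] in pixels, round what is visible of it).
- spotter.landmark_of(picture, label): "point" ([column, row] in pixels: a listed point, or the origin of a listed thing).
The state is a dict: "t": time; "joint_pos": joint angles; "dq": joint speeds; "joint_torque": joint torques, N m; "tcp_pos": TCP position; "ee_rot": TCP orientation; "wrist_force": force on the tool from outside, world axes, zero at the start; "wrist_torque": the same for the moment, N m; "width": finger opening in mm; "finger_force": force on a finger pad.
Only numpy, scipy, OpenCV 4.12 (cv2) and the standard library are available. Lean on these libraries where they do the work, as an engineer would, in place of code of your own. Each camera call takes 0.05 s, during which the arm holds its last target. There are 200 camera calls.

TASK

The gas line for the chromatograph has a new trap, and its union has to be leak-checked. Open the line's valve fully with the yellow lever (a quarter turn, until it lies along the pipe). Then take the orange leak detector, hold its nozzle about a centimetre in front of the red-collared test port on the union nut, pointing straight at the port and steady for two seconds, without pushing on the fitting; after that hang the detector by its eye on the stand's hook, nozzle down, and let it come to rest, leaving the two bottles and the beaker as they stand.

Things in the scene. Friction and masses are not known exactly. Their poses are not given: they have to be found in the camera images.
- detector: Leak detector, about 140 g, 185 mm long: orange body 96 x 32 x 30 mm with black sides, black cone and steel nozzle in front, black eye at the tail. It lies display up. Origin: underside, nearly below the centre of mass; x to the nozzle, y across the 32 mm width, z up. Nozzle, body and eye are in line along x, 16 mm above the underside; the body spans x = -50 to +46 mm.
- nozzle_tip (a point): End of the detector's nozzle, at x = 105, y = 0, z = 16 mm in the detector's frame; rubber tip of radius 5 mm on a 7 mm tube, which begins at x = 65 mm.
- eye (a point): Centre of the eye at the detector's tail, at x = -64, y = 0, z = 16 mm in the detector's frame: a ring of 7 mm round bar, hole 18 mm across, outside 32 mm. The hole runs along the detector's y.
- gas_line: Fixed base plate (6 mm) with the gas line; origin on the bench. The line runs along x, its axis 70 mm up: ball valve at x = -56, clamps (85 mm high) at x = -27 and 36, union nut at x = 1, then an elbow and the blue trap (34 mm thick, axis 70 mm up) along y from 19 to 165 mm at x = 76. Plate: x -85 to 100, y -35 to 35 mm and, under the trap, x 34 to 100, y to 186 mm.
- test_port (a point): Mouth of the leak-test port, a brass stub 9 mm in diameter with a red 12 mm collar that stands out from the union nut to the gas line's -y side and upward; the mouth is 22 mm from the line's axis. Its frame: x along the line, -y points straight out of the port.
- valve_lever (a joint): Quarter-turn valve lever, turning about a vertical axis at x = -56, y = 0 in the gas line's frame: 0 = closed, lever pointing across the line to the gas line's +y; 1.571 = fully open, against its stop, lever along the line to +x (clockwise from above). It stays where it is left; friction about 0.12 N m.
- lever_tip (a point): Free end of the lever, 68 mm from its turning axis, 95.5 mm above the bench. The lever's yellow sleeve is 13 mm wide, 12 mm high (z 89.5 to 101.5 mm) and reaches from 25 to 71 mm from the axis.
- hook_stand: Fixed grey stand; origin on the bench under its post (12 mm thick, 248 mm high); base 100 x 84 x 8 mm. Hook: 8 mm peg to the stand's -x, rising, axis from x = -8, z = 222 to x = -62, z = 233 mm, red 9.4 mm ball end; its clamp is 20 mm (z 211 to 234), knob to y = 28. Below, on the -y side, a black rest pad (x -60 to -16, y -18 to -11, z 121 to 139 mm) steadies the hung detector.
- hook (a point): Point on the axis of the hook's peg, at x = -36, y = 0, z = 227.7 mm in the stand's frame (same axes). The detector hangs there by its eye, its y along the peg, its body against the rest pad; bring it with the nozzle to the stand's +y.
- bottle: Amber bottle, 45 mm in diameter, 108 mm high, standing at the front right; origin centre of its underside. Leave it.
- beaker: Clear beaker, 45 mm in diameter, 60 mm high; origin centre of its underside. Leave it.
- dropper: Brown dropper bottle with black pipette cap, 33 mm in diameter, 102 mm high; origin centre of its underside. Leave it.
- union_nut: Steel union nut, hexagon 27 mm over corners, 24 mm long, on the line at x = 1 mm of the gas line; origin on the line's axis, 70 mm above the bench. It carries the test port. It was tightened at any clocking, so the port points 33 to 47 degrees above the horizontal; it is stiff to turn.

How it is judged (in metres and radians):
On the way, in this order (a step that is already met when the one before it is completed fails the run):
1. the valve is fully open (value of joint valve_lever above 1.42 rad), for 0.2 s.
2. the nozzle is held steady just in front of the test port, pointing straight at it (distance between nozzle_tip and test_port below 0.02 m and angle between the x axis of detector and the y axis of test_port, either way round below 0.26 rad and linear speed of detector below 0.03 m/s), for 1.5 s.
At the end, for the whole second after the job is handed in: The valve is fully open (over 1.42 rad); the detector hangs by its eye on the peg (eye within 9 mm sideways, 10 mm above to 17 mm below, 25 mm along it of the hook point), nozzle down (within 60 mm of below the eye), released and at rest (under 0.05 m/s and 0.6 rad/s) (value of joint valve_lever above 1.42 rad and x of eye in the frame of hook between -0.026 and 0.025 m and y of eye in the frame of hook between -0.009 and 0.009 m and z of eye in the frame of hook between -0.017 and 0.01 m and horizontal distance between nozzle_tip and eye below 0.06 m and contact force between detector and hook_stand above 0.3 N and contact force between detector and the fingers below 0.05 N and linear speed of detector below 0.05 m/s and angular speed of detector below 0.6 rad/s); the robot touches nothing.
It fails at once if the detector pushes on the union nut or its port (contact force between detector and union_nut above 4 N).
It fails at once if the amber bottle is shifted or tipped (distance of bottle from where it was at the start of the episode above 0.015 m or angle between bottle's own z axis and vertical above 0.3 rad).
It fails at once if the beaker is shifted or tipped (distance of beaker from where it was at the start of the episode above 0.015 m or angle between beaker's own z axis and vertical above 0.3 rad).
It fails at once if the dropper bottle is shifted or tipped (distance of dropper from where it was at the start of the episode above 0.015 m or angle between dropper's own z axis and vertical above 0.3 rad).
It also fails if it takes over 69 s, if anything falls off the work surface, if the arm or the gripper's body presses on something with over 40 N, if the wrist force passes 120 N, or if a joint passes its speed limit or range.

## Working session

There is one attempt and no reset: what is moved stays moved. The work goes in short steps, Python scripts to look and compute and a tool call to move; the robot and the scene stay as the last step left them, time stands still between calls to the robot, and variables do not carry over. Pictures are saved under pics/ and viewed, at most 13 in all, crops included, and the job is handed in when it is done.

Besides the shell and the picture viewer there is one more tool, called after "Request:" in YAML: its name, and indented under it one key for each argument. carry_out: Moves the arm, as the interface text tells. Its arguments: {"type":"object","properties":{"delta_rot":{"type":"array"},"translation":{"type":"array"},"grip":{"type":"array"},"newtons":{"type":"number"}},"required":["delta_rot","translation","grip"]}

```bash
mkdir -p pics; cat > h.py <<'E'
import numpy as np, cv2
from rig import monitor, vision, env, spotter
def K(p):
    f=240/np.tan(np.radians(p["fov_y"])/2); return f,p["cx"],p["cy"]
def ray(p,uv):
    f,cx,cy=K(p); d=np.array([(uv[0]-cx)/f,(uv[1]-cy)/f,1]); T=np.array(p["pose"]); return T[:3,3],T[:3,:3]@d
def at_depth(p,uv,z):
    o,d=ray(p,uv); return o+d*z
def at_z(p,uv,z):
    o,d=ray(p,uv); return o+d*(z-o[2])/d[2]
def tri(p1,u1,p2,u2):
    o1,d1=ray(p1,u1);o2,d2=ray(p2,u2); d1/=np.linalg.norm(d1); d2/=np.linalg.norm(d2)
    s=np.linalg.lstsq(np.c_[d1,-d2],o2-o1,rcond=None)[0]
    a=o1+s[0]*d1;b=o2+s[1]*d2; return (a+b)/2,np.linalg.norm(a-b)
def cloud(p,mask=None):
    f,cx,cy=K(p); d=p["depth"]; v,u=np.nonzero((d>0) if mask is None else (d>0)&mask); z=d[v,u]
    T=np.array(p["pose"]); return np.c_[(u-cx)/f*z,(v-cy)/f*z,z]@T[:3,:3].T+T[:3,3],u,v
E
python3 - <<'E'
from h import *
np.set_printoptions(precision=1,suppress=True)
S=vision.get_image("scene");T=vision.get_image("top")
for n,p in(("scene",S),("top",T)):
    cv2.imwrite(f"pics/{n}0.png",p["img"][:,:,::-1]); print(n,p["fov_y"],p["cx"],p["cy"],np.array(p["pose"]))
print(env.grasp_offset, monitor.get_state())
for l in "detector nozzle_tip eye gas_line test_port lever_tip hook_stand hook bottle beaker dropper union_nut".split():
    a=spotter.landmark_of(S,l);b=spotter.landmark_of(T,l)
    print(l,[(np.round(x["point"]),round(x["p"],2)) for x in a[:2]],[(np.round(x["point"]),round(x["p"],2)) for x in b[:2]], tri(S,a[0]["point"],T,b[0]["point"]) if a and b else "")
E
```

```text
scene 55.01310094986471 313.47837619978344 246.86103732729342 [[   0.9   -0.2    0.3   75.3]
 [  -0.4   -0.5    0.8 -699.4]
 [  -0.    -0.8   -0.6  707.6]
 [   0.     0.     0.     1. ]]
top 43.70307391800715 311.7788382085655 231.27570141937707 [[  -0.    -1.     0.1  347.4]
 [  -1.     0.     0.    55.8]
 [  -0.    -0.1   -1.  1422.6]
 [   0.     0.     0.     1. ]]
18.8 {'t': 0.1, 'joint_pos': array([ 1.1,  0.5,  1.6, -0. ,  1.1, -0.1]), 'dq': array([ 0., -0., -0.,  0.,  0., -0.]), 'joint_torque': array([  0. , -61.4, -25.9,   0.1,   0. ,  -0. ]), 'tcp_pos': array([226.9, 582.1, 214.1]), 'ee_rot': array([-3.1, -0. ,  2.8]), 'wrist_force': array([-0.1,  0.5, -0. ]), 'wrist_torque': array([-0.1, -0. , -0. ]), 'finger_force': 0.0, 'width': 95.09283363639682}
detector [(array([329., 317.]), 0.93)] [(array([202., 250.]), 0.67), (array([340., 227.]), 0.56)] (array([ 480.3,  350.4, -286.5]), np.float64(206.5348007725206))
nozzle_tip [(array([314., 287.]), 0.74)] [(array([300., 233.]), 0.75)] (array([425.4, 110.2,   6.9]), np.float64(13.45284455186684))
eye [(array([348., 388.]), 0.72), (
[... 790 characters left out ...]
 422.4, -162.5,  218.6]), np.float64(2.9656071440774388))
bottle [(array([350., 388.]), 0.59), (array([294., 259.]), 0.35)] [(array([427., 253.]), 0.66), (array([434., 222.]), 0.23)] (array([ 371. , -190.1,   -3.1]), np.float64(6.7517515040738845))
beaker [(array([280., 285.]), 0.81)] [(array([281., 259.]), 0.83)] (array([362.2, 158.3,  -0.1]), np.float64(3.9963194108809224))
dropper [(array([334., 275.]), 0.84)] [(array([282., 198.]), 0.53), (array([412., 214.]), 0.31)] (array([508.5, 155.6, -12.3]), np.float64(2.6105062447694762))
union_nut [(array([290., 241.]), 0.43), (array([334., 313.]), 0.21)] [(array([234., 229.]), 0.59)] (array([431.5, 261.2,  51.5]), np.float64(3.7846674038750048))
```

```bash
python3 - <<'E'
import cv2
a=cv2.imread("pics/scene0.png");b=cv2.imread("pics/top0.png")
cv2.imwrite("pics/s1.png",cv2.resize(a[180:420,200:480],(700,600),interpolation=cv2.INTER_CUBIC))
cv2.imwrite("pics/t1.png",cv2.resize(b[130:310,170:450],(800,514),interpolation=cv2.INTER_CUBIC))
E
```

```text
(no output)
```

View pics/s1.png

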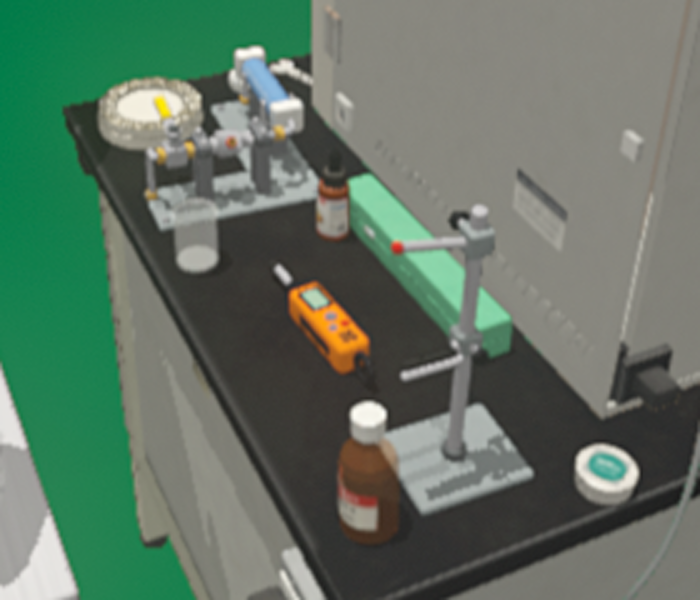

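View pics/t1.png

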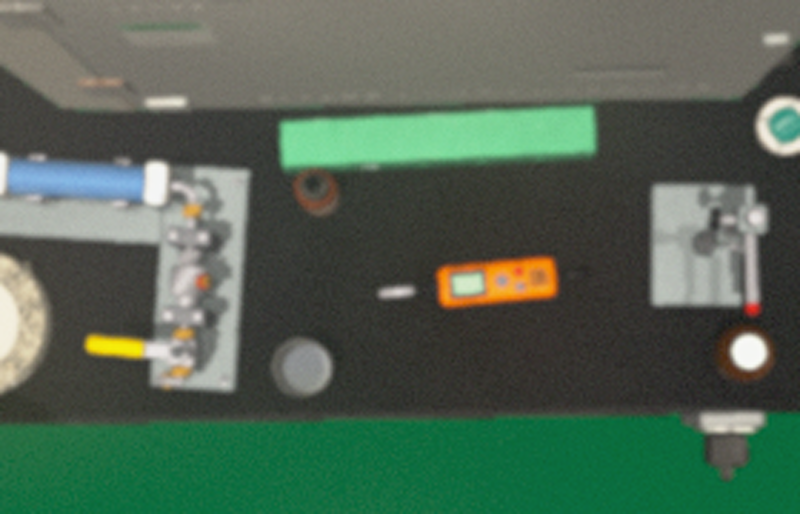

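Scene view: gas line is at the back left with the yellow lever at (165,108). The detector is mid-bench, the stand's red ball is at (398,248) and the amber bottle is in front of the stand. In the top view the lever (120,347) points to +y, the detector's nozzle points to +y (397,292), and the peg runs from (757,215) to the ball (753,310).

```bash
cat > m.py <<'E'
from h import *
np.set_printoptions(precision=1,suppress=True)
def hsv(p): return cv2.cvtColor(p["img"],cv2.COLOR_RGB2HSV).astype(int)
def blob(m):
    n,l,s,c=cv2.connectedComponentsWithStats(m.astype(np.uint8)); return sorted([(s[i,4],c[i],l==i) for i in range(1,n)],key=lambda t:-t[0])
def red(p): 
    h=hsv(p); return ((h[...,0]<8)|(h[...,0]>172))&(h[...,1]>150)&(h[...,2]>120)
def col(p,a,b,s=150,v=130):
    h=hsv(p); return (h[...,0]>=a)&(h[...,0]<=b)&(h[...,1]>s)&(h[...,2]>v)
E
python3 - <<'E'
from m import *
S=vision.get_image("scene");T=vision.get_image("top")
for n,p in(("S",S),("T",T)):
    print(n)
    for nm,m in(("red",red(p)),("yel",col(p,23,32)),("ora",col(p,9,20))):
        for a,c,k in blob(m)[:5]:
            if a<4: continue
            P,u,v=cloud(p,k)
            print(nm,a,c, "cloud med",np.median(P,0) if len(P) else "", "lo",np.percentile(P,3,axis=0),"hi",np.percentile(P,97,axis=0))
    # plates
    P,u,v=cloud(p)
    for nm,box in(("gas",(330,520,210,320)),("stand",(400,520,-220,-90))):
        q=P[(P[:,0]>box[0])&(P[:,0]<box[1])&(P[:,1]>box[2])&(P[:,1]<box[3])&(P[:,2]>3)&(P[:,2]<13)]
        if len(q)>20: print(nm,len(q),np.median(q,0),q.min(0),q.max(0),cv2.minAreaRect(q[:,:2].astype(np.float32)))
    for l in ("detector","bottle","dropper","beaker","hook_stand"):
        r=spotter.regions_of(p,l)
        if r:
            P,_,_=cloud(p,r[0]["mask"]); print(l,round(r[0]["p"],2),np.round(r[0]["box"]),np.percentile(P,3,axis=0),np.percentile(P,97,axis=0))
# orange top axis
k=blob(col(T,9,20))[0][2]; v,u=np.nonzero(k); print(cv2.minAreaRect(np.array([at_z(T,(a,b),31)[:2] for a,b in zip(u,v)],np.float32)))
# bench check
P,u,v=cloud(T);q=P[(abs(P[:,0]-400)<20)&(abs(P[:,1])<20)];print("bench T",np.median(q,0))
P,u,v=cloud(S);q=P[(abs(P[:,0]-380)<20)&(abs(P[:,1]-50)<20)];print("bench S",np.median(q,0))
E
```

```text
S
red 21 [345.8 379.6] cloud med [ 355.1 -206.5   46.5] lo [ 351.5 -209.1   42.8] hi [ 361.2 -203.2   50.3]
red 19 [611.4 203.3] cloud med [1422.9   77.6   33.4] lo [1393.    64.6   31.4] hi [1456.5   93.8   36.3]
red 15 [358.4 278.6] cloud med [ 394.9 -163.9  234.7] lo [ 392.6 -165.   230.8] hi [ 397.6 -161.   237.2]
red 7 [627.3 223.9] cloud med [1247.3  -81.7   91.5] lo [1244.7  -84.7   84. ] hi [1249.2  -78.8   93.9]
yel 29 [264.6 222.6] cloud med [378.4 302.8  99.3] lo [374.8 288.1  95.4] hi [383.2 318.7 101.5]
ora 452 [332. 311.] cloud med [423.1 -10.8  27.4] lo [411.9 -40.1   0.8] hi [446.6  52.4  31.3]
gas 718 [451.1 255.1   5.1] [345.1 211.3   3. ] [519.9 317.9  12.9] ((434.9354553222656, 268.7786560058594), (104.04239654541016, 175.50259399414062), 85.50423431396484)
stand 1430 [ 453.6 -173.     7.3] [ 405.8 -219.4    3. ] [ 511.5 -120.2   12.8] ((459.61114501953125, -168.28298950195312), (96.09896087646484, 102.43478393554688), 86.09159851074219)
detector 0.62 [312. 284. 348. 334.] [412.4 -58.3   5.1] [444.4  63.8  31.6]
bottle 0.69 [336. 341. 361. 398.] [ 345.9 -212.7    
[... 1130 characters left out ...]
 [ 453.3 -149.9    7.5] [ 400.  -219.8    3. ] [519.9 -90.4  12.9] ((460.05419921875, -155.14834594726562), (119.64546203613281, 129.3248291015625), 0.1903034895658493)
detector 0.81 [296. 217. 375. 240.] [412.7 -47.3  15.1] [442.8  99.9  35.3]
bottle 0.54 [298. 223. 377. 240.] [411.7 -49.6   0.8] [444.7 102.6  35.3]
dropper 0.74 [265. 250. 286. 272.] [338.6 148.6  -3.3] [379.8 188.6  62.4]
beaker 0.83 [264. 251. 287. 270.] [341.  148.2  -3. ] [379.8 188.4  61.6]
hook_stand 0.62 [272. 188. 287. 207.] [488.  140.8  20. ] [518.3 168.7 100.6]
((427.9820251464844, 9.71609878540039), (34.32944869995117, 97.44815063476562), 4.733407497406006)
bench T [401.6   0.7   0.4]
bench S [379.8  50.7  -0.8]
```

Request:
carry_out:
  delta_rot:
    - [0,0,0.272]
    - [0,0,0.272]
    - [0,0,0.272]
    - [0,0,0.272]
    - [0,0,0.272]
    - [0,0,0.272]
    - [0,0,0.272]
    - [0,0,0.272]
    - [0,0,0.272]
    - [0,0,0]
  translation:
    - [0,0,0]
    - [0,0,0]
    - [0,0,0]
    - [0,0,0]
    - [0,0,0]
    - [0,0,0]
    - [0,0,0]
    - [0,0,0]
    - [0,0,0]
    - [0,0,0]
  grip: [1,1,1,1,1,1,1,1,1,1]
  newtons: 20

```text
t: 2.9
tcp_pos: [227.1, 582.3, 214.7]
ee_rot: [3.142, -0.0, 1.486]
wrist_force: [0.4, -0.3, 0.2]
width: 20.6
finger_force: 0.0
```

Request:
carry_out:
  delta_rot:
    - [0,0,0]
    - [0,0,0]
    - [0,0,0]
    - [0,0,0]
    - [0,0,0]
    - [0,0,0]
    - [0,0,0]
    - [0,0,0]
  translation:
    - [-0.147,0.083,0]
    - [-0.147,0.083,0]
    - [-0.147,0.083,0]
    - [-0.147,0.083,0]
    - [-0.147,0.083,0]
    - [-0.147,0.083,0]
    - [-0.147,0.083,0]
    - [0,0,0]
  grip: [1,1,1,1,1,1,1,1]

```text
t: 3.7
tcp_pos: [351.9, 310.8, 214.9]
ee_rot: [3.141, 0.0, 1.489]
wrist_force: [-0.5, 0.8, -0.0]
width: -0.1
finger_force: 0.0
```

Request:
carry_out:
  delta_rot:
    - [0,0,0]
    - [0,0,0]
    - [0,0,0]
    - [0,0,0]
    - [0,0,0]
  translation:
    - [0,0,0.123]
    - [0,0,0.123]
    - [0,0,0.123]
    - [0,0,0.123]
    - [0,0,0]
  grip: [1,1,1,1,1]

```text
t: 4.2
tcp_pos: [349.1, 313.6, 89.1]
ee_rot: [-3.137, 0.003, 1.492]
wrist_force: [0.7, -0.9, -0.5]
width: 0.6
finger_force: 0.0
```

Request:
carry_out:
  delta_rot:
    - [0,0,0]
    - [0,0,0]
    - [0,0,0]
    - [0,0,0]
    - [0,0,0]
    - [0,0,0]
    - [0,0,0]
    - [0,0,0]
    - [0,0,0]
    - [0,0,0]
    - [0,0,0]
    - [0,0,0]
  translation:
    - [0.008,0.031,0]
    - [0.0073,0.023,0]
    - [0.0073,0.023,0]
    - [0.0012,0.0262,0]
    - [0.0012,0.0262,0]
    - [-0.0065,0.0274,0]
    - [-0.0065,0.0274,0]
    - [-0.0152,0.026,0]
    - [-0.0152,0.026,0]
    - [-0.0236,0.0212,0]
    - [-0.0236,0.0212,0]
    - [0,0,0]
  grip: [1,1,1,1,1,1,1,1,1,1,1,1]

```text
t: 5.4
tcp_pos: [419.4, 291.1, 91.6]
ee_rot: [3.141, -0.0, 1.487]
wrist_force: [-0.4, 0.7, 0.2]
width: 0.5
finger_force: 0.1
```

```bash
python3 - <<'E'
from m import *
T=vision.get_image("top"); s=monitor.get_state(); print(s["tcp_pos"],s["wrist_force"],s["t"])
S=vision.get_image("scene")
cv2.imwrite("pics/st2.png",np.vstack([cv2.resize(T["img"][180:280,180:280],(300,300)),cv2.resize(S["img"][170:290,220:340],(300,300))])[:,:,::-1])
E
```

```text
[419.3 291.4  91.6] [-0.1  0.5 -0.5] 5.45
```

View pics/st2.png

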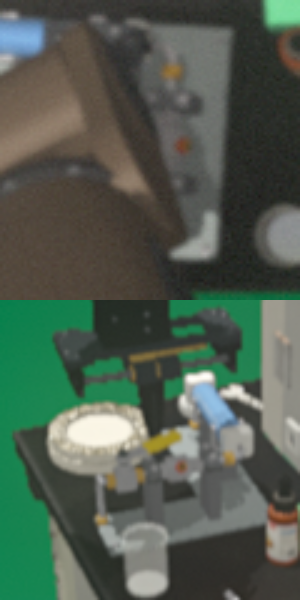

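The lower half of the picture shows the lever (165,441) turned most of the way towards the line. I'll push it to the stop.

Request:
carry_out:
  delta_rot:
    - [0,0,0]
    - [0,0,0]
    - [0,0,0]
    - [0,0,0]
    - [0,0,0]
    - [0,0,0]
  translation:
    - [-0.0151,0.0067,0]
    - [-0.0151,0.0067,0]
    - [-0.0151,0.0067,0]
    - [-0.0151,0.0067,0]
    - [0,0,0]
    - [0,0,0]
  grip: [1,1,1,1,1,1]

```text
t: 6.1
tcp_pos: [424.2, 276.0, 91.7]
ee_rot: [3.141, 0.0, 1.488]
wrist_force: [-0.3, -0.2, 0.5]
width: 0.3
finger_force: 0.0
```

Request:
carry_out:
  delta_rot:
    - [0,0,0]
    - [0,0,0]
    - [0,0,0]
  translation:
    - [-0.008,0,0]
    - [0,0,0]
    - [0,0,0]
  grip: [1,1,1]

```text
t: 6.4
tcp_pos: [424.2, 274.5, 91.7]
ee_rot: [3.141, -0.001, 1.488]
wrist_force: [1.6, 2.7, -0.9]
width: 0.1
finger_force: 1.4
```

Request:
carry_out:
  delta_rot:
    - [0,0,0]
    - [0,0,0]
    - [0,0,0]
  translation:
    - [-0.01,0,0]
    - [0,0,0]
    - [0,0,0]
  grip: [1,1,1]

```text
t: 6.7
tcp_pos: [424.3, 273.8, 91.9]
ee_rot: [3.14, -0.004, 1.487]
wrist_force: [0.1, 19.4, -3.7]
width: 0.5
finger_force: 9.5
```

Request:
carry_out:
  delta_rot:
    - [0,0,0]
    - [0,0,0]
    - [0,0,0]
  translation:
    - [-0.01,0,0]
    - [0,0,0]
    - [0,0,0]
  grip: [1,1,1]

```text
t: 7.0
tcp_pos: [424.4, 273.1, 92.1]
ee_rot: [3.138, -0.007, 1.486]
wrist_force: [-2.6, 35.4, -6.3]
width: 0.1
finger_force: 17.4
```

Request:
carry_out:
  delta_rot:
    - [0,0,0]
    - [0,0,0]
    - [0,0,0]
    - [0,0,0]
    - [0,0,-0.159]
    - [0,0,-0.159]
    - [0,0,0]
  translation:
    - [0.03,0,0]
    - [0.02,0,0]
    - [0,0,-0.12]
    - [0,0,-0.12]
    - [0,0,-0.12]
    - [0,0,-0.12]
    - [0,0,0]
  grip: [1,1,1,1,1,1,1]

```text
t: 7.7
tcp_pos: [425.5, 282.0, 215.0]
ee_rot: [3.137, -0.002, 1.657]
wrist_force: [0.8, 0.2, -0.8]
width: 0.5
finger_force: 0.0
```

Request:
carry_out:
  delta_rot:
    - [0,0,0]
    - [0,0,0]
    - [0,0,0]
    - [0,0,0]
    - [0,0,0]
    - [0,0,0]
    - [0,0,0]
    - [0,0,0]
  translation:
    - [-0.152,-0.011,0]
    - [-0.152,-0.011,0]
    - [-0.152,-0.011,0]
    - [-0.152,-0.011,0]
    - [-0.152,-0.011,0]
    - [-0.152,-0.011,0]
    - [-0.152,-0.011,0]
    - [0,0,0]
  grip: [0.3,0.3,0.3,0.3,0.3,0.3,0.3,0.3]

```text
t: 8.5
tcp_pos: [427.1, 11.7, 211.0]
ee_rot: [-3.14, 0.0, 1.65]
wrist_force: [0.7, 0.3, 0.1]
width: 59.0
finger_force: 0.0
```

```bash
python3 - <<'E'
from m import *
S=vision.get_image("scene"); s=monitor.get_state(); print(s["tcp_pos"],s["ee_rot"],s["width"],s["joint_pos"],s["t"])
P,u,v=cloud(S,col(S,23,32)); k=(P[:,2]>80)&(P[:,1]>200); P=P[k]; print(len(P),P.mean(0),P.min(0),P.max(0))
a=cv2.fitLine(P[:,:2].astype(np.float32),cv2.DIST_L2,0,.01,.01).ravel(); print("lever dir",np.degrees(np.arctan2(a[1],a[0])))
cv2.imwrite("pics/s3.png",cv2.resize(S["img"][180:420,200:480],(700,600),interpolation=cv2.INTER_CUBIC)[:,:,::-1])
E
```

```text
[427.1  13.3 211. ] [-3.1 -0.   1.6] 62.2665486647642 [-0.1  0.2  2.  -0.   0.9 -0.2] 8.55
65 [420.5 252.3  97.2] [401.2 245.8  89.1] [442.1 261.3 101.9]
lever dir -3.867236
```

View pics/s3.png

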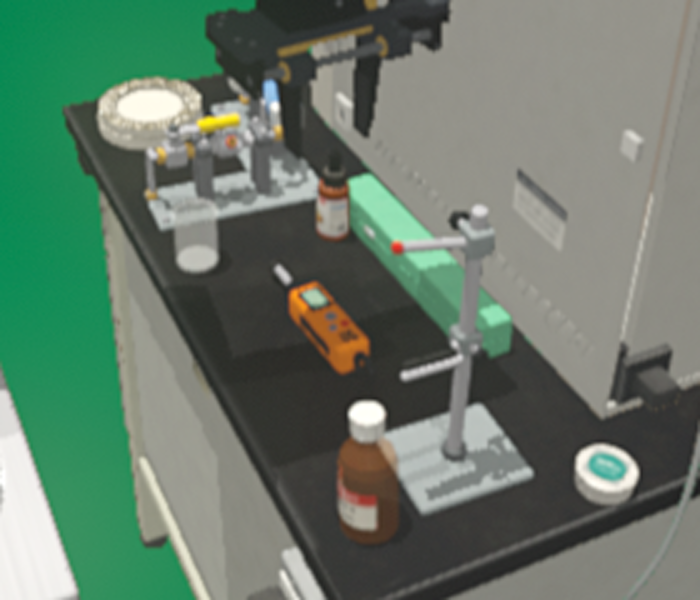

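The lever now lies along the pipe (218,123). The hand is above the detector and the bench around it is clear. I'll descend and grip.

Request:
carry_out:
  delta_rot:
    - [0,0,0]
    - [0,0,0]
    - [0,0,0]
    - [0,0,0]
    - [0,0,0]
    - [0,0,0]
    - [0,0,0]
  translation:
    - [0,0,0.16]
    - [0,0,0.16]
    - [0,0,0.16]
    - [0,0,0.16]
    - [0,0,0.12]
    - [0,0,0.068]
    - [0,0,0]
  grip: [0.3,0.3,0.3,0.3,0.3,0.3,0.3]

```text
t: 9.25
tcp_pos: [426.1, 16.0, 2.6]
ee_rot: [-3.137, -0.001, 1.655]
wrist_force: [-0.6, -0.6, -0.7]
width: 66.5
finger_force: 0.0
```

Request:
carry_out:
  delta_rot:
    - [0,0,0]
    - [0,0,0]
    - [0,0,0]
    - [0,0,0]
    - [0,0,0]
    - [0,0,0]
    - [0,0,0]
  translation:
    - [0,0,0]
    - [0,0,0]
    - [0,0,0]
    - [0,0,0]
    - [0,0,0]
    - [0,0,0]
    - [0,0,0]
  grip: [1,1,1,1,1,1,1]
  newtons: 25

```text
t: 9.95
tcp_pos: [427.9, 15.0, 5.1]
ee_rot: [3.14, 0.0, 1.654]
wrist_force: [0.6, 0.6, 8.0]
width: 31.7
finger_force: 25.0
```

Request:
carry_out:
  delta_rot:
    - [0,0,0]
    - [0,0,0]
    - [0,0,0]
    - [0,0,0]
    - [0,0,0]
    - [0,0,0.16]
    - [0,0,0.16]
    - [0,0,0]
    - [0,0,0]
    - [0,0,0]
    - [0,0,0]
  translation:
    - [0,0,-0.05]
    - [0,0,-0.165]
    - [0,0,-0.165]
    - [0,0,-0.165]
    - [0,0,-0.165]
    - [0,0,0]
    - [0,0,0]
    - [0.126,-0.024,0]
    - [0.126,-0.024,0]
    - [0.126,-0.024,0]
    - [0,0,0]
  grip: [1,1,1,1,1,1,1,1,1,1,1]

```text
t: 11.05
tcp_pos: [416.7, 113.0, 182.1]
ee_rot: [-3.141, -0.0, 1.49]
wrist_force: [-1.3, -0.5, -1.7]
width: 32.3
finger_force: 25.0
```

Request:
carry_out:
  delta_rot:
    - [0,-0.274,0]
    - [0,-0.274,0]
    - [0,-0.274,0]
    - [0,-0.274,0]
    - [0,-0.274,0]
    - [0,0,0]
    - [0,0,0]
  translation:
    - [0,0,0]
    - [0,0,0]
    - [0,0,0]
    - [0,0,0]
    - [0,0,0]
    - [0,0,0]
    - [0,0,0]
  grip: [1,1,1,1,1,1,1]

```text
t: 11.75
tcp_pos: [417.4, 110.8, 181.5]
ee_rot: [-3.139, 0.715, 1.489]
wrist_force: [0.2, -0.4, -1.7]
width: 31.6
finger_force: 25.0
```

```bash
python3 - <<'E'
from m import *
from scipy.spatial.transform import Rotation as R
S=vision.get_image("scene"); s=monitor.get_state();T=vision.get_image("top"); print(s["tcp_pos"],s["ee_rot"],s["width"],s["joint_pos"],s["t"])
M=R.from_euler("xyz",s["ee_rot"]).as_matrix(); print(M)
tip=s["tcp_pos"]+M@[101.7,0,-10.9]; print("tip pred",tip)
def proj(p,X):
    f,cx,cy=K(p);W=np.linalg.inv(np.array(p["pose"]));c=W[:3,:3]@X+W[:3,3];return np.array([cx+f*c[0]/c[2],cy+f*c[1]/c[2]])
port=np.array([428.6,240,84.4])
for p in(S,T): print("tip px",proj(p,tip),"port px",proj(p,port), [(x["point"],x["p"]) for x in spotter.landmark_of(p,"nozzle_tip")[:2]],[(x["point"],x["p"]) for x in spotter.landmark_of(p,"test_port")[:2]])
im=S["img"].copy()[170:290,240:400]
im=cv2.resize(im,(800,600),interpolation=cv2.INTER_CUBIC)
for X,c in((tip,(0,255,255)),(port,(255,0,255)),(np.array([430,256.5,70.]),(0,0,255))):
    q=(proj(S,X)-[240,170]+.5)*5; cv2.circle(im,tuple(int(z) for z in q),4,c,1)
cv2.imwrite("pics/s4.png",im[:,:,::-1])
E
```

```text
[417.4 110.4 182. ] [-3.1  0.7  1.5] 31.918064724752274 [ 0.5  0.5  1.9 -0.6  1.2  0.9] 11.8
[[ 0.1  1.  -0.1]
 [ 0.8 -0.1 -0.7]
 [-0.7 -0.  -0.8]]
tip pred [424.4 194.1 123.7]
tip px [296.2 230.3] port px [291.3 234.5] [([296.6, 232.3], 0.77), ([378.2, 367.7], 0.62)] [([290.1, 233.1], 0.56)]
tip px [260.2 229. ] port px [241.6 228.5] [([314.6, 234.7], 0.24)] []
```

View pics/s4.png

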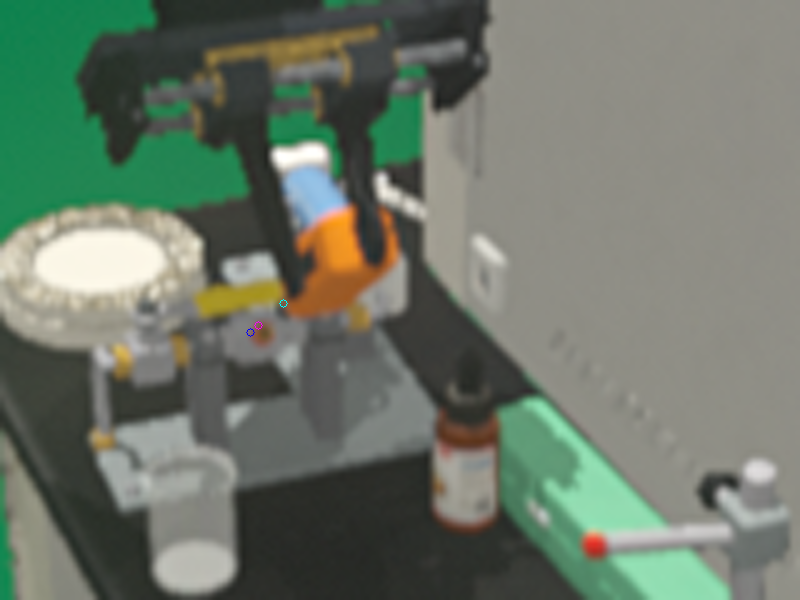

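The detector is held and tilted. The red port is at (262,335), close to the predicted mouth, and the tip is hidden behind the body. I'll advance along the tool axis to about 11 mm from the port and hold.

Request:
carry_out:
  delta_rot:
    - [0,0,0]
    - [0,0,0]
    - [0,0,0]
    - [0,0,0]
    - [0,0,0]
    - [0,0,0]
  translation:
    - [0.045,0,0]
    - [0.045,0,0]
    - [0.045,0,0]
    - [0.035,0,0]
    - [0.026,0,0]
    - [0,0,0]
  grip: [1,1,1,1,1,1]

```text
t: 12.65
tcp_pos: [420.5, 148.1, 149.2]
ee_rot: [-3.14, 0.718, 1.489]
wrist_force: [-0.0, -0.1, -1.5]
width: 31.7
finger_force: 25.0
```

```bash
python3 - <<'E'
from m import *
from scipy.spatial.transform import Rotation as R
S=vision.get_image("scene"); s=monitor.get_state();T=vision.get_image("top"); print(s["tcp_pos"],s["ee_rot"],s["wrist_force"],s["t"])
M=R.from_euler("xyz",s["ee_rot"]).as_matrix()
tip=s["tcp_pos"]+M@[101.7,0,-10.9]; print("tip pred",tip)
a=cv2.resize(S["img"][205:265,260:330],(700,600),interpolation=cv2.INTER_CUBIC)[:, :400]
b=cv2.resize(T["img"][200:260,210:280],(700,600),interpolation=cv2.INTER_CUBIC)[:, 200:600]
cv2.imwrite("pics/s5.png",np.hstack([a,b])[:,:,::-1])
for p in (S,T):
    P,u,v=cloud(p,red(p)|col(p,0,14,120,90)); k=(abs(P[:,0]-429)<25)&(abs(P[:,1]-243)<25)&(P[:,2]>60)&(P[:,2]<110)
    print(k.sum(),P[k].mean(0) if k.any() else "", np.c_[u,v][k].mean(0) if k.any() else "")
E
```

```text
[420.5 147.8 149.6] [-3.1  0.7  1.5] [-0.4  0.  -1.2] 12.7
tip pred [427.5 231.3  90.9]
3 [425.2 226.   89.8] [292.  235.7]
0
```

View pics/s5.png

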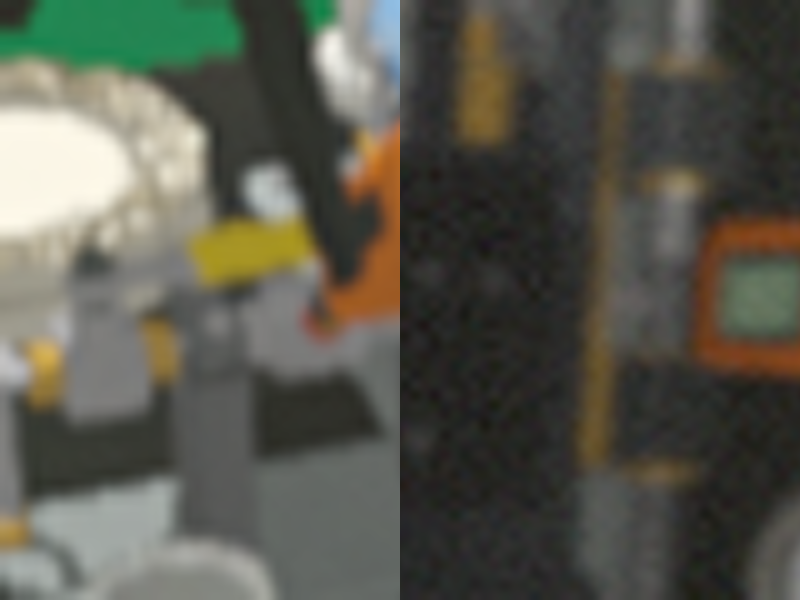

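The left half shows the port collar (318,322) right next to the detector's front end, with the nozzle mostly hidden. No force is measured. I'll hold here.

Request:
carry_out:
  delta_rot:
    - [0,0,0]
    - [0,0,0]
    - [0,0,0]
    - [0,0,0]
    - [0,0,0]
    - [0,0,0]
    - [0,0,0]
    - [0,0,0]
    - [0,0,0]
    - [0,0,0]
    - [0,0,0]
    - [0,0,0]
  translation:
    - [0,0,0]
    - [0,0,0]
    - [0,0,0]
    - [0,0,0]
    - [0,0,0]
    - [0,0,0]
    - [0,0,0]
    - [0,0,0]
    - [0,0,0]
    - [0,0,0]
    - [0,0,0]
    - [0,0,0]
  grip: [1,1,1,1,1,1,1,1,1,1,1,1]

```text
t: 13.95
tcp_pos: [420.6, 147.5, 149.9]
ee_rot: [3.142, 0.717, 1.487]
wrist_force: [0.1, 0.4, -1.7]
width: 32.0
finger_force: 25.0
```

Request:
carry_out:
  delta_rot:
    - [0,0,0]
    - [0,0,0]
    - [0,0,0]
    - [0,0,0]
    - [0,0,0]
    - [0,0,0]
    - [0,0,0]
    - [0,0,0]
    - [0,0,0]
    - [0,0,0]
    - [0,0,0]
    - [0,0,0]
  translation:
    - [0,0,0]
    - [0,0,0]
    - [0,0,0]
    - [0,0,0]
    - [0,0,0]
    - [0,0,0]
    - [0,0,0]
    - [0,0,0]
    - [0,0,0]
    - [0,0,0]
    - [0,0,0]
    - [0,0,0]
  grip: [1,1,1,1,1,1,1,1,1,1,1,1]

```text
t: 15.15
tcp_pos: [420.6, 147.5, 149.9]
ee_rot: [3.142, 0.717, 1.487]
wrist_force: [-0.2, -0.0, -2.0]
width: 31.9
finger_force: 25.0
```

Request:
carry_out:
  delta_rot:
    - [0,0,0]
    - [0,0,0]
    - [0,0,0]
    - [0,0,0]
    - [0,0,0]
    - [0,0,0]
    - [0,0,0]
    - [0,0,0]
  translation:
    - [-0.04,0,0]
    - [-0.1,0,0]
    - [-0.15,0,0]
    - [-0.15,0,0]
    - [-0.15,0,0.1]
    - [-0.1,0,0.1]
    - [-0.05,0,0]
    - [0,0,0]
  grip: [1,1,1,1,1,1,1,1]

```text
t: 15.95
tcp_pos: [405.9, -25.3, 235.0]
ee_rot: [3.139, 0.717, 1.483]
wrist_force: [0.1, 0.3, -1.0]
width: 32.0
finger_force: 25.0
```

```bash
cat > v.py <<'E'
from m import *
from scipy.spatial.transform import Rotation as R
def proj(p,X):
    f,cx,cy=K(p);W=np.linalg.inv(np.array(p["pose"]));c=W[:3,:3]@X+W[:3,3];return np.array([cx+f*c[0]/c[2],cy+f*c[1]/c[2]])
def look(name=None):
    S=vision.get_image("scene"); s=monitor.get_state();T=vision.get_image("top")
    M=R.from_euler("xyz",s["ee_rot"]).as_matrix()
    print(s["tcp_pos"],s["ee_rot"].round(3),s["joint_pos"].round(2),s["wrist_force"],s["t"]); 
    pts={"nozzle_tip":s["tcp_pos"]+M@[101.7,0,-10.9],"eye":s["tcp_pos"]+M@[-67.3,0,-10.9]}
    for n,X in pts.items():
        print(n,X)
        for p in(S,T): print("   ",proj(p,X),[(np.array(x["point"]),round(x["p"],2)) for x in spotter.landmark_of(p,n)[:3]])
    return S,T,s,M,pts
E
python3 - <<'E'
from v import *
S,T,s,M,pts=look()
# peg / stand
for p in(S,T):
    b=[c for a,c,k in blob(red(p)) if a>4 and np.linalg.norm(c-proj(p,np.array([394.5,-162,233])))<8]; print("ball",b)
    P,u,v=cloud(p); q=P[(P[:,0]>398)&(P[:,0]<445)&(abs(P[:,1]+164)<12)&(P[:,2]>222)&(P[:,2]<243)]
    a=cv2.fitLine(q.astype(np.float32),cv2.DIST_HUBER,0,.01,.01).ravel(); print("peg",len(q),a, "at x=420:",a[3:]+a[:3]*(420-a[3])/a[0], np.degrees(np.arctan2(a[1],a[0])))
k=[(blob(red(p))) for p in (S,T)]
c=[[c for a,c,m in b if a>4 and np.linalg.norm(c-proj(p,np.array([394.5,-162,233])))<8][0] for p,b in zip((S,T),k)]
print("ball tri",tri(S,c[0],T,c[1]))
im=S["img"][200:380,280:480]; tm=T["img"][190:280,280:460]
for p,n in((S,"a"),(T,"b")): pass
A=cv2.resize(im,(666,600)); cv2.imwrite("pics/s6.png",A[:,:,::-1]); cv2.imwrite("pics/t6.png",cv2.resize(tm,(800,400))[:,:,::-1])
E
```

```text
[406.2 -24.4 234.5] [3.1 0.7 1.5] [ 0.2  0.3  2.  -0.8  1.2  0.7] [-0.5  0.6 -2.1] 16.0
nozzle_tip [413.4  59.1 175.9]
    [314.7 240.5] [(array([317.6, 242. ]), 0.75)]
    [322.1 231.7] []
eye [402.4 -67.8 286.9]
    [337.9 224.4] [(array([336.3, 226.5]), 0.59)]
    [389.  233.2] [(array([364.7, 234.5]), 0.25)]
ball [array([358.4, 278.6])]
peg 108 [   1.    -0.    -0.2  420.9 -164.4  229.5] at x=420: [ 420.  -164.3  229.7] -2.3991277
ball [array([432.9, 237.9])]
peg 94 [   1.    -0.    -0.2  422.  -160.   231.2] at x=420: [ 420.  -159.9  231.6] -0.5469519
ball tri (array([ 395.2, -160.8,  232.2]), np.float64(2.1397281927104923))
```

View pics/s6.png

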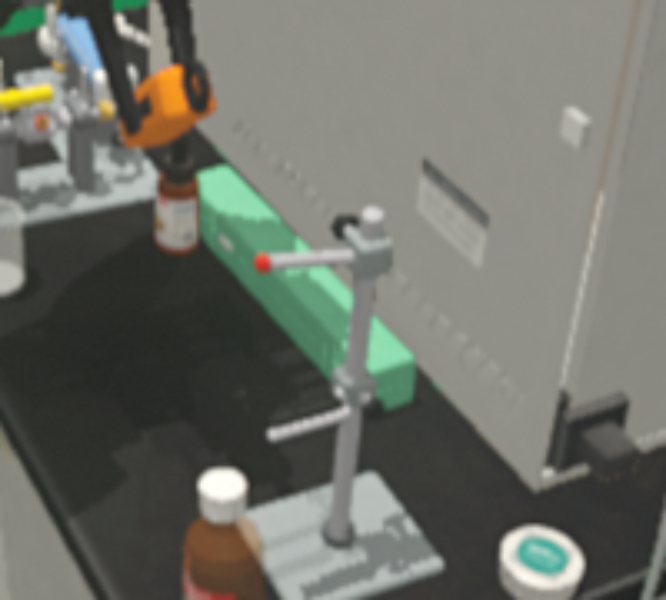

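Only the back of the detector shows, held above the dropper bottle. The stand is unobstructed, with the ball at (263,263). The predicted eye and nozzle positions match the image to about 2 px. Next I'll bring the eye in front of the ball.

Request:
carry_out:
  delta_rot:
    - [-0.066,0,-0.076]
    - [0,0,0]
    - [0,0,0]
    - [0,0,0]
    - [0,0,0]
    - [0,0,0]
    - [0,0,0]
    - [0,0,0]
  translation:
    - [0,0,0]
    - [0,-0.062,0]
    - [0,-0.062,0]
    - [-0.047,0,0.137]
    - [-0.047,0,0.137]
    - [-0.047,0,0.137]
    - [0,0,0]
    - [0,0,0]
  grip: [1,1,1,1,1,1,1,1]

```text
t: 17.05
tcp_pos: [372.0, -117.2, 179.4]
ee_rot: [-3.14, 0.717, 1.541]
wrist_force: [0.1, 0.7, -1.8]
width: 31.7
finger_force: 25.0
```

```bash
python3 - <<'E'
from v import *
S,T,s,M,pts=look()
print(M.T.round(3))
im=cv2.resize(S["img"][230:330,310:430],(720,600),interpolation=cv2.INTER_CUBIC)
for X,c in((pts["eye"],(0,255,255)),(np.array([395.2,-160.8,232.2]),(0,0,255))):
    q=(proj(S,X)-[310,230]+.5)*6; cv2.circle(im,tuple(int(z) for z in q),4,c,1)
cv2.imwrite("pics/s7.png",im[:,:,::-1])
E
```

```text
[ 372.4 -116.8  179.8] [-3.1  0.7  1.5] [-0.   0.3  2.2 -1.   0.9  0.8] [-0.4  0.9 -1.8] 17.1
nozzle_tip [374.9 -33.  121.1]
    [315.9 289.9] [(array([319.3, 291.3]), 0.8)]
    [365. 250.] [(array([277. , 261.3]), 0.23)]
eye [ 371.1 -160.4  232.2]
    [345.  282.1] [(array([347.2, 282.7]), 0.56)]
    [433.2 249.6] [(array([433.5, 251. ]), 0.65)]
[[ 0.   0.8 -0.7]
 [ 1.  -0.  -0. ]
 [-0.  -0.7 -0.8]]
```

View pics/s7.png

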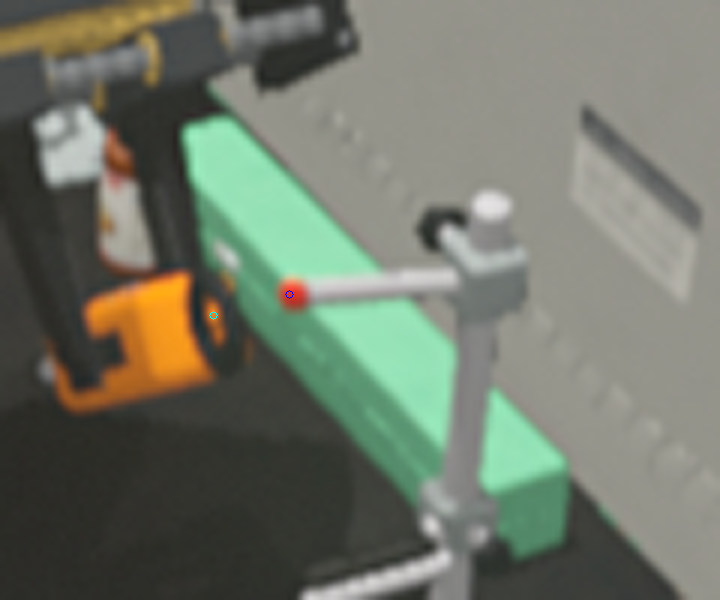

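The picture shows the eye as a black ring at about (218,326), left of the ball at (293,294), with the ring seen nearly edge-on. I'll measure the ring in tool coordinates from depth.

```bash
python3 - <<'E'
from v import *
S,T,s,M,pts=look()
for p in(S,T):
    P,u,v=cloud(p); L=(P-s["tcp_pos"])@M
    k=(L[:,0]<-54)&(L[:,0]>-95)&(abs(L[:,1])<12)&(abs(L[:,2]+10)<25)
    q=L[k]; h=hsv(p)[v[k],u[k]]; d=h[:,2]<70
    print(k.sum(),d.sum()); q=q[d]; print("tool xyz min",q.min(0),"max",q.max(0),"5/95",np.percentile(q,5,axis=0),np.percentile(q,95,axis=0))
    # silhouette: intersect dark pixels with ring mid-plane (tool y=0)
    a=[]
    hh=hsv(p)
    c=proj(p,pts["eye"])
    for r in range(int(c[1])-14,int(c[1])+15):
        for cc in range(int(c[0])-14,int(c[0])+15):
            if hh[r,cc,2]<60:
                o,dr=ray(p,(cc,r)); o=(o-s["tcp_pos"])@M; dr=dr@M; t=-o[1]/dr[1]; a.append(o+t*dr)
    a=np.array(a); print("n",len(a))
c=proj(S,pts["eye"]).astype(int); h=hsv(S)
print(c); print(h[c[1]-10:c[1]+16,c[0]-6:c[0]+12,2])
E
```

```text
[ 372.5 -116.7  179.9] [3.1 0.7 1.5] [-0.   0.3  2.2 -1.   0.9  0.8] [-0.5  0.2 -1.5] 17.4
nozzle_tip [375.  -32.9 121.2]
    [316.  289.8] [(array([316.2, 291.2]), 0.74), (array([336.7, 296. ]), 0.65)]
    [364.9 249.9] []
eye [ 371.2 -160.2  232.3]
    [345. 282.] [(array([348.3, 282.7]), 0.79)]
    [433.2 249.5] [(array([431.8, 251.6]), 0.79)]
174 76
tool xyz min [-85.6  -3.5 -24.5] max [-58.3   1.7   5.3] 5/95 [-84.1  -3.2 -21. ] [-59.8   1.2   3.7]
n 82
79 18
tool xyz min [-85.   -3.1 -28.7] max [-63.9   1.   -3.9] 5/95 [-83.9  -3.  -27.8] [-67.9   1.   -8.1]
n 361
[345 281]
[[ 68  61  54  52  69 115 153 178 184 171 154 151 162 187 213 225 226 226]
 [ 66  63  55  52  63 103 142 165 190 200 171 152 152 164 192 216 226 227]
 [ 62  63  55  52  60  92 124 142 173 196 183 155 150 154 168 197 218 227]
 [101 109 113  73  60  75  95 112 143 168 171 157 149 150 154 170 198 220]
 [202 202 189 116  57  62  70  84 130 152 153 162 154 150 149 154 172 200]
 [255 251 202 106  53  58  63  76 118 154 139 157 159 155 150 150 155 168]
 [255 251 175  67  49  53  60  67  90 122 122 144 157 165 158 1
[... 737 characters left out ...]
108  80  66  89 116 134]
 [244 245 243 214 143  66  59  58  54  51  50  77 112  82  62  67  88 116]
 [243 243 243 230 180  95  55  54  51  50  51  76  97  74  63  62  69  89]
 [237 234 230 222 191 129  76  50  51  50  52  65  76  67  65  64  63  67]
 [220 214 207 200 183 154 113  67  52  52  56  63  67  65  65  66  63  62]
 [193 187 180 171 154 139 107  68  59  60  61  65  66  66  66  65  64  64]
 [155 146 137 127 105  94  75  64  65  64  64  65  65  65  65  64  63  63]
 [104  94  85  74  66  62  63  63  64  63  63  64  63  64  63  64  63  63]
 [ 65  63  60  61  60  61  62  63  64  64  63  62  64  64  64  63  64  64]
 [ 60  60  62  60  61  61  61  62  62  62  62  63  62  63  64  63  63  62]]
```

Eye and ball agree within about 1 px in both views, so I'll slide the eye over the ball.

Request:
carry_out:
  delta_rot:
    - [0,0,0]
    - [0,0,0]
    - [0,0,0]
    - [0,0,0]
    - [0,0,0]
  translation:
    - [0,0.03,0]
    - [0,0.03,0]
    - [0,0.03,0]
    - [0,0.03,0]
    - [0,0,0]
  grip: [1,1,1,1,1]

```text
t: 18.15
tcp_pos: [403.3, -118.3, 179.5]
ee_rot: [3.141, 0.717, 1.539]
wrist_force: [0.1, -0.3, -1.9]
width: 31.6
finger_force: 25.0
```

```bash
python3 - <<'E'
from v import *
S,T,s,M,pts=look()
im=cv2.resize(S["img"][250:310,320:400],(800,600),interpolation=cv2.INTER_CUBIC)
cv2.imwrite("pics/s8.png",im[:,:,::-1])
E
```

```text
[ 402.6 -118.2  179.4] [-3.1  0.7  1.5] [-0.   0.4  2.2 -1.   0.9  0.8] [-0.7 -0.4 -2.6] 18.2
nozzle_tip [405.2 -34.5 120.8]
    [329.8 286.6] [(array([330.3, 290.2]), 0.85)]
    [365.3 236. ] []
eye [ 401.3 -161.8  231.9]
    [361.2 278.2] [(array([362.9, 280. ]), 0.73)]
    [433.5 234.4] [(array([433.9, 235.5]), 0.97)]
```

View pics/s8.png

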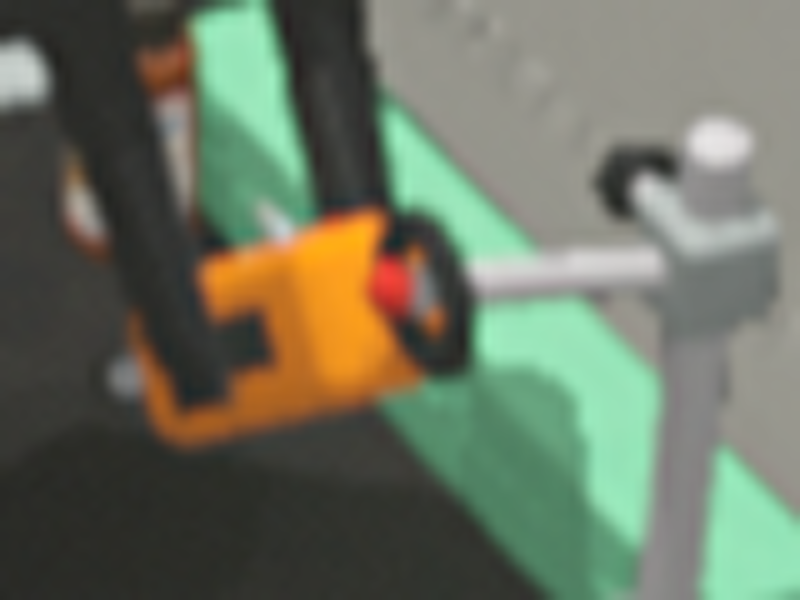

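The ball is through the ring: ball at (390,283), ring centre at (437,290). I'll move further onto the peg and let the eye settle on it.

Request:
carry_out:
  delta_rot:
    - [0,0,0]
    - [0,0,0]
    - [0,0,0]
    - [0,0,0]
    - [0,0,0]
    - [0,0,0]
  translation:
    - [0,0.02,0.003]
    - [0,0.02,0.003]
    - [0,0.015,0.003]
    - [0.006,0,0.007]
    - [0.006,0,0.007]
    - [0,0,0]
  grip: [1,1,1,1,1,1]

```text
t: 19.05
tcp_pos: [415.8, -120.1, 172.9]
ee_rot: [-3.141, 0.717, 1.54]
wrist_force: [0.8, 0.2, -1.9]
width: 32.0
finger_force: 25.0
```

Request:
carry_out:
  delta_rot:
    - [0,0,0]
    - [0,0,0]
    - [0,0,0]
    - [0,0,0]
    - [0,0,0]
    - [0,0,0]
    - [0,0,0]
    - [0,0,0]
  translation:
    - [0,0,0]
    - [0,0,0]
    - [0.002,0,0.029]
    - [-0.0016,0,0.029]
    - [-0.0044,0,0.029]
    - [-0.0076,0,0.0284]
    - [-0.0108,0,0.0272]
    - [0,0,0]
  grip: [1,1,1,1,1,1,1,1]
  newtons: 6

```text
t: 19.85
tcp_pos: [414.7, -148.5, 149.6]
ee_rot: [-3.14, 0.717, 1.539]
wrist_force: [0.7, 1.1, -2.4]
width: 32.1
finger_force: 6.0
```

```bash
python3 - <<'E'
from v import *
S,T,s,M,pts=look()
im=cv2.resize(S["img"][240:360,310:430],(600,600),interpolation=cv2.INTER_CUBIC)
cv2.imwrite("pics/s9.png",im[:,:,::-1])
E
```

```text
[ 414.8 -148.2  149.7] [-3.1  0.7  1.5] [-0.1  0.4  2.2 -1.1  0.8  0.8] [ 0.4 -0.7 -2.3] 19.9
nozzle_tip [417.4 -64.4  91.1]
    [341.3 304.8] [(array([354.9, 332.7]), 0.59)]
    [377.8 230.9] [(array([403.8, 235.2]), 0.73)]
eye [ 413.4 -191.7  202.2]
    [375.2 300.2] [(array([371. , 306.7]), 0.27)]
    [445.4 228.9] [(array([431.3, 229.5]), 0.81), (array([412.9, 217. ]), 0.63)]
```

View pics/s9.png

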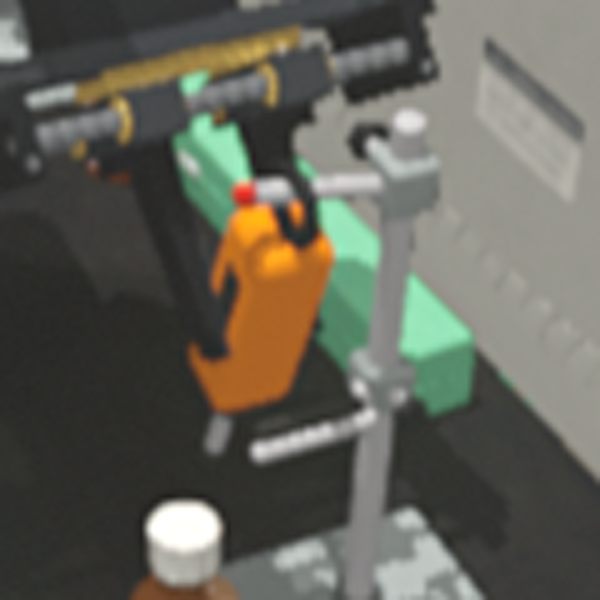

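The detector has pivoted to nearly vertical and hangs by its eye on the peg, with the ball at (245,193) and the ring at (300,215). I'll release slightly and withdraw.

Request:
carry_out:
  delta_rot:
    - [0,0,0]
    - [0,0,0]
    - [0,0,0]
    - [0,0,0]
    - [0,0,0]
    - [0,0,0]
    - [0,0,0]
    - [0,0,0]
    - [0,0,0]
    - [0,0,0]
  translation:
    - [0,0,0]
    - [0,0,0]
    - [0,0,0]
    - [0,0,0]
    - [0,0,-0.06]
    - [0,0,-0.1]
    - [0,0,-0.15]
    - [0,0,-0.15]
    - [0,0,-0.15]
    - [0,0,0]
  grip: [0.58,0.58,0.58,0.58,0.58,0.58,0.58,0.58,0.58,0.58]

```text
t: 21.15
tcp_pos: [419.4, -45.6, 267.8]
ee_rot: [3.134, 0.716, 1.537]
wrist_force: [0.5, 0.2, -0.1]
width: 40.2
finger_force: 0.0
```

Request:
carry_out:
  delta_rot:
    - [0,0,0]
    - [0,0,0]
    - [0,0,0]
    - [0,0,0]
    - [0,0,0]
    - [0,0,0]
    - [0,0,0]
    - [0,0,0]
    - [0,0,0]
    - [0,0,0]
    - [0,0,0]
    - [0,0,0]
  translation:
    - [0,0,0]
    - [0,0,0]
    - [0,0,0]
    - [0,0,0]
    - [0,0,0]
    - [0,0,0]
    - [0,0,0]
    - [0,0,0]
    - [0,0,0]
    - [0,0,0]
    - [0,0,0]
    - [0,0,0]
  grip: [0.58,0.58,0.58,0.58,0.58,0.58,0.58,0.58,0.58,0.58,0.58,0.58]

```text
t: 22.35
tcp_pos: [418.2, -47.6, 265.0]
ee_rot: [-3.142, 0.717, 1.54]
wrist_force: [-0.4, -0.2, -0.0]
width: 40.0
finger_force: 0.0
```

```bash
python3 - <<'E'
from v import *
S,T,s,M,pts=look()
im=S["img"]; import time
cv2.imwrite("pics/s10.png",np.hstack([cv2.resize(im[240:380,330:430],(400,560),interpolation=cv2.INTER_CUBIC),cv2.resize(im[200:300,230:330],(400,560))])[:,:,::-1])
P,u,v=cloud(S,col(S,9,20));k=(abs(P[:,0]-420)<40)&(P[:,1]<-100)&(P[:,1]>-200)&(P[:,2]>60); print(P[k].mean(0),P[k].min(0),P[k].max(0))
S2=vision.get_image("scene"); P,u,v=cloud(S2,col(S2,9,20));k=(abs(P[:,0]-420)<40)&(P[:,1]<-100)&(P[:,1]>-200)&(P[:,2]>60); print(P[k].mean(0))
E
```

```text
[418.2 -47.6 265. ] [-3.1  0.7  1.5] [ 0.1  0.3  2.  -0.8  1.2  0.6] [-0.6 -0.1 -0.5] 22.4
nozzle_tip [420.8  36.2 206.4]
    [322.4 232.7] [(array([361. , 349.1]), 0.81)]
    [333.3 227.1] [(array([418.3, 233.1]), 0.71)]
eye [416.9 -91.1 317.5]
    [351.9 213.7] [(array([369.7, 282.5]), 0.78)]
    [403.3 224.3] [(array([431.9, 228.5]), 0.55)]
[ 408.9 -169.8  176.7] [ 398.2 -179.8  114.3] [ 428.2 -145.7  228.7]
[ 408.9 -169.8  176.7]
```

View pics/s10.png

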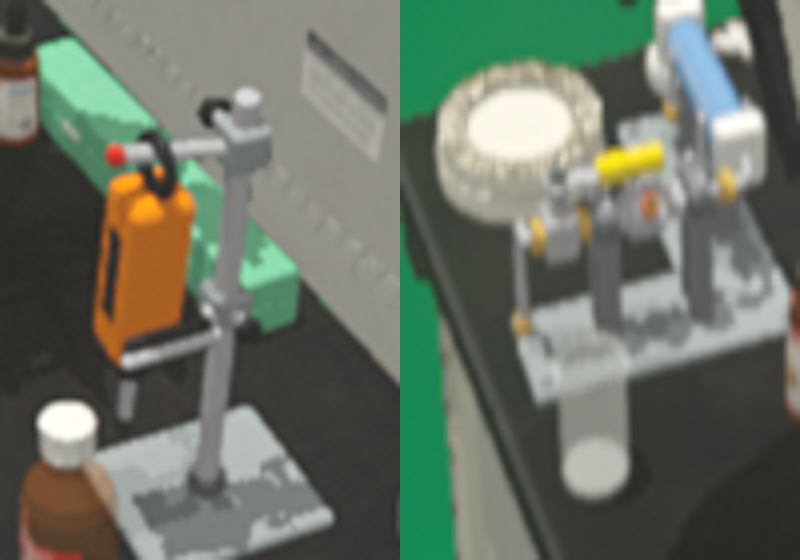

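The left half shows the detector hanging by its eye (157,165), nozzle down, against the rest; two pictures in a row show no motion. The right half shows the lever along the pipe (628,163) and the beaker in place. I'll hand in.

```bash
python3 -c "
from rig import env
print(env.finish_job())"
```

```text
the job is handed in; nothing more can be done
None
```

I opened the valve to its stop, held the nozzle an estimated 12 mm from the port for over two seconds with no contact force, hung the detector at rest on the hook, and handed the job in at about 22 s; the hand-in returned no verdict, and the nozzle gap is calculated because the tip was hidden from both cameras.

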